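# Refill a tilt-out bin with steel balls

## Task

Pull the middle tilt-out bin of the rack fully open to its stop, then pour all six steel balls from the dark tray into its tilted mouth. Stand the emptied tray upright on the bench again and leave the middle bin fully open for picking, with the two neighbouring bins shut and the drill-bit case, screwdriver and jar left where they are.

Things in the scene. Friction and masses are not known exactly. Their poses are not given: they have to be found in the camera images.
- bin_mid (a joint): Opening angle of the middle of three equal tilt-out bins in a low rack, rad: 0 shut, grows as the top of its front swings out towards the robot, 0.75 at its stop. It hinges along its front's lower edge, weighs about 0.3 kg; let go before about 0.45 it falls shut, past about 0.6 it falls out to the stop and rests there by its own weight. It moves with under 3 N at the tab; a pull resisted by 5 N or more means the stop (an imperfect arc adds side loads)
- bin_mid_hinge (a point): Mid-point of the middle bin's hinge line; turns with the bin. Axes when shut: x into the rack, y along it, z up. In these axes (mm): front panel x -2.5 to 2.5, 105 wide, 155 tall; floor z 0 to 4, to x 100; back wall x 96 to 100, only 90 tall; sides 92 apart inside, sloping from front top to back top. When shut the bin's open top is hidden under the rack's roof
- bin_mid_tab (a point): Grip point in the middle bin's pull tab, a fin 14 mm thick along y, 30 tall (125 to 155 above the hinge), sticking out 42 mm from the panel's middle. This point is at x -26, y 0, z 140 mm in the bin's axes, 23.5 mm out from the panel's face. Turns with the bin: tilt the hand along with it, or let the fin pivot between lightly closed fingers. Neighbours: same tabs, 108 mm to each side
- bin_mid_lip (a point): Middle of the top edge of the middle bin's front panel, 155 mm from the hinge; turns with the bin. At the stop it is about 110 mm out from the rack's front face and 125 mm above the bench, and the bin's mouth lies between it and the rack's front
- rack_mouth (a point): Point on the fixed rack (332 mm along y, 125 deep, 178 tall): front edge of its flat roof above the middle bin, on the top surface, 4 mm behind and 166 mm above the bin's hinge line. Its x axis points into the rack, away from the front; z up. The rack's place and yaw vary
- bin_plus (a joint): Opening angle of the neighbouring bin on the rack's +y side, rad; same build, 0 shut; to stay shut
- bin_minus (a joint): Opening angle of the neighbouring bin on the rack's -y side, rad; same build, 0 shut; to stay shut
- tray_grip (a point): Centre of the handle of the loose dark pouring tray (0.14 kg; 100 long in its x, 56 wide, walls 32 tall), 50 mm above its underside. The handle is a bridge across the tray: 12 mm thick along x, 56 along y, 26 tall (37 to 63 above the underside), open below. The tray stands on the bench at the left or right, before the rack
- tray_spout (a point): Middle of the tray's open spout edge, at x -55 mm from the handle, 10 mm above the underside. The floor is level from the back wall (x +45) to x -20, then rises 10 mm as a ramp to the spout: the balls stay in while the tray is level and roll out over the spout once that end is tipped down 20 degrees or more; 45 to 50 degrees empties it
- case_mid (a point): Bystander: centre of a closed drill-bit case with clear lid, 75 x 100 x 74 mm tall, standing where the tray is not. Leave alone
- driver: Bystander: screwdriver 170 mm long lying on the bench between robot and rack, along its x axis. Leave alone
- jar_mid (a point): Bystander: centre of a closed jar, 60 mm across and 90 tall, beside the rack. Leave alone
- ball0_center (a point): Centre of loose steel ball 1 of six, 16 mm across, 17 g, lying in the tray at the start
- ball1_center (a point): Centre of loose steel ball 2 of six, 16 mm across, 17 g, lying in the tray at the start
- ball2_center (a point): Centre of loose steel ball 3 of six, 16 mm across, 17 g, lying in the tray at the start
- ball3_center (a point): Centre of loose steel ball 4 of six, 16 mm across, 17 g, lying in the tray at the start
- ball4_center (a point): Centre of loose steel ball 5 of six, 16 mm across, 17 g, lying in the tray at the start
- ball5_center (a point): Centre of loose steel ball 6 of six, 16 mm across, 17 g, lying in the tray at the start
There are look-alikes about, which are no part of the job. Leave any blue or green look-alike of the part that bears tray_grip alone.

How it is judged:
On the way, in this order (a step that is already met when the one before it is completed fails the run):
1. the middle bin is pulled open to its stop with the balls still in the tray (value of joint bin_mid above 0.7 rad and distance between each of ball0_center, ball1_center, ball2_center, ball3_center, ball4_center, ball5_center and tray_grip below 0.08 m), for 0.2 s.
2. all six balls are in the middle bin, which is still open at its stop (value of joint bin_mid above 0.7 rad and x of ball0_center in the frame of bin_mid_hinge between 0 and 0.1 m and y of ball0_center in the frame of bin_mid_hinge between -0.048 and 0.048 m and z of ball0_center in the frame of bin_mid_hinge between 0 and 0.12 m and x of ball1_center in the frame of bin_mid_hinge between 0 and 0.1 m and y of ball1_center in the frame of bin_mid_hinge between -0.048 and 0.048 m and z of ball1_center in the frame of bin_mid_hinge between 0 and 0.12 m and x of ball2_center in the frame of bin_mid_hinge between 0 and 0.1 m and y of ball2_center in the frame of bin_mid_hinge between -0.048 and 0.048 m and z of ball2_center in the frame of bin_mid_hinge between 0 and 0.12 m and x of ball3_center in the frame of bin_mid_hinge between 0 and 0.1 m and y of ball3_center in the frame of bin_mid_hinge between -0.048 and 0.048 m and z of ball3_center in the frame of bin_mid_hinge between 0 and 0.12 m and x of ball4_center in the frame of bin_mid_hinge between 0 and 0.1 m and y of ball4_center in the frame of bin_mid_hinge between -0.048 and 0.048 m and z of ball4_center in the frame of bin_mid_hinge between 0 and 0.12 m and x of ball5_center in the frame of bin_mid_hinge between 0 and 0.1 m and y of ball5_center in the frame of bin_mid_hinge between -0.048 and 0.048 m and z of ball5_center in the frame of bin_mid_hinge between 0 and 0.12 m), for 0.2 s.
At the end, for the whole second after the job is handed in: The middle bin is open at its stop (above 0.70 of 0.75 rad), all six ball centres are inside it (within its walls, below 120 mm above its floor), and the tray stands upright on the bench (within 0.1 rad, handle centre 45 to 56 mm above the bench) (all of step 2 and angle between tray_grip's own z axis and vertical below 0.1 rad and height (world z) of tray_grip between 0.045 and 0.056 m); the robot touches nothing.
It fails at once if a neighbouring bin is opened (value of joint any of bin_plus, bin_minus above 0.12 rad).
It fails at once if the case, screwdriver or jar is pushed away (distance of any of case_mid, driver, jar_mid from where it was at the start of the episode above 0.025 m).
It also fails if it takes over 72 s, if anything falls off the work surface, if the arm or the gripper's body presses on something with over 40 N, if the wrist force passes 120 N, or if a joint passes its speed limit or range.

## Robot

A 7-joint arm with a two-finger parallel gripper is mounted at the origin on the work surface. World frame = base frame: x ahead of the robot, y to its left, z up, the work surface at z = 0. Lengths are in m, angles in rad, forces in N, time in s.
With the tool pointing down it reaches from about 0.425 to 0.875 m from the base axis. Payload 4.7 kg.
Tool frame: the origin (TCP) lies at the very end of the fingers, on their centre line; the grasp point (between the pads) lies 19 mm behind it; x points along the fingers, z is the direction in which the jaws open and shut, and the axes are right-handed (so a half turn about x gives the same grasp; the last joint's range is limited). The gripper opens to 87 mm and grips with 3 to 60 N. Pads are 19 mm wide; open, the fingers measure 117 mm over their backs; the gripper's body (75 mm by 190 mm) begins 51 mm behind the grasp point.
Start: joints at [1.126, 0.321, -0.07, 1.45, 0.023, 1.371, -0.057], TCP at [0.288, -0.583, 0.223] pointing down, gripper open.
Joint ranges: [-2.86, 2.86], [-0.3, 2.09], [-1.38, 1.24], [0.06, 2.45], [-1.56, 4.7], [0.09, 2.05], [-2.69, 2.69]. Speed limits (rad/s): [2.57, 2.57, 3.14, 3.14, 3.14, 3.14, 3.14].

## Interface

Orientations are given as a rotation vector (axis times angle).
In Python, from bench import * gives the robot as it stands.
- The arm moves only by the shell command python3 -m handwheel 'ROWS' [OPENING] [FORCE]. ROWS is JSON, a list of rows, each an object with "xyz": the shift along the world's x, y, z in cm, a list of three; "angular": the turn, a rotation vector about the world's x, y, z in degrees, a list of three. A call has 1 to 5 rows; each row shifts and turns the pose as measured when the row begins; what a row does not reach is not made up. A row lasts 1/12 s, in which the tool goes at most 41.7 mm and 7.16 degrees, less where a joint would pass 70% of its speed; a pose out of reach is approached as far as the arm can. A call with a gripper value outside its range is refused whole. OPENING is the finger opening in cm, from 0 to 8.7, set as the call begins (- or left out, the last holds). The fingers move at their own pace and stop on an object; FORCE is the grip in N (left out, the last holds). Time passes only in rows, so rows that do not move let the fingers close. It gives the time, the measured TCP pose, the force and the opening at its end, in the units of the state.
- get_state(): the state, without advancing time (a new reading comes with each control period).
- get_image(name): name is "scene" or "top" or "wrist"; returns a dict with "pixels" (384x512x3 uint8, blue, green, red), "K" (3x3 intrinsics, pixels), "cam_to_world" (4x4, takes a point from camera to world coordinates). Camera axes: x right, y down, z forward; pixel columns grow to the right and rows downward; lengths in m; the calibration is good to about 2 mm. A picture is of the moment at which its call begins. There is no depth.
- close_job(): hands the job in, once; it reports no verdict.
The state is a dict: "time": time; "joint_positions": joint angles; "qd": joint speeds; "joint_torque": joint torques, N m; "position": TCP position; "tool_rot": TCP orientation; "ft_force": force on the tool from outside, world axes, zero at the start; "torque": the same for the moment, N m; "grip_width": opening from 0.0 (shut) to 1.0 (fully open).
Only numpy, scipy, OpenCV 4.12 (cv2) and the standard library are available. Lean on these libraries where they do the work, as an engineer would, in place of code of your own. Each camera call takes 0.05 s, during which the arm holds its last target.

## Working session

There is one attempt and no reset: what is moved stays moved. The work goes in short steps, Python scripts to look and compute and a shell command to move; the robot and the scene stay as the last step left them, time stands still between calls to the robot, and variables do not carry over. Pictures are saved under pics/ and viewed, and the job is handed in when it is done.

```bash
ls; mkdir -p pics; cat > h.py <<'E'
from bench import *
import cv2,numpy as np
def snap(n,f):
    im=get_image(n); cv2.imwrite('pics/'+f+'.png',im['pixels']); np.savez('pics/'+f+'.npz',K=im['K'],T=im['cam_to_world']); return im
def ray(f,u,v,z):
    d=np.load('pics/'+f+'.npz'); r=d['T'][:3,:3]@np.linalg.inv(d['K'])@np.array([u,v,1.]); o=d['T'][:3,3]
    return o+r*(z-o[2])/r[2]
def proj(f,p):
    d=np.load('pics/'+f+'.npz'); c=np.linalg.inv(d['T'])@np.append(p,1); q=d['K']@c[:3]; return q[:2]/q[2]
def crop(f,x0,y0,x1,y1,s,o):
    im=cv2.imread('pics/'+f+'.png')[y0:y1,x0:x1]; cv2.imwrite('pics/'+o+'.png',cv2.resize(im,None,fx=s,fy=s,interpolation=cv2.INTER_CUBIC))
E
python3 - <<'E'
from h import *
for n in ['scene','top','wrist']: snap(n,n+'0')
print(get_state())
E
```

```text
pics
{'time': 0.15, 'joint_positions': array([ 1.1261038 ,  0.32163223, -0.07008432,  1.45139307,  0.02261608,
        1.37080939, -0.05688148]), 'qd': array([-4.53589719e-04, -1.47921394e-03,  4.00594047e-04, -1.68652555e-03,
       -2.27181951e-04, -1.43851273e-05, -4.58431615e-04]), 'joint_torque': array([-1.16271021e-03, -4.91800475e+01, -4.05214559e-01, -3.12877393e+01,
       -6.39940007e-02,  4.05434368e-02,  1.14714258e-04]), 'position': array([ 0.28762912, -0.58242812,  0.22172693]), 'tool_rot': array([ 0.86565409,  1.39331535, -0.8645413 ]), 'ft_force': array([ 0.44297996, -0.12535187,  0.56069833]), 'torque': array([-0.02352199,  0.01812492, -0.0168289 ]), 'grip_width': 1.002363875704172}
```

View pics/scene0.png

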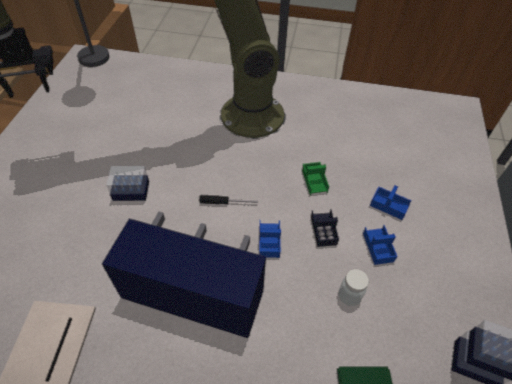

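View pics/top0.png

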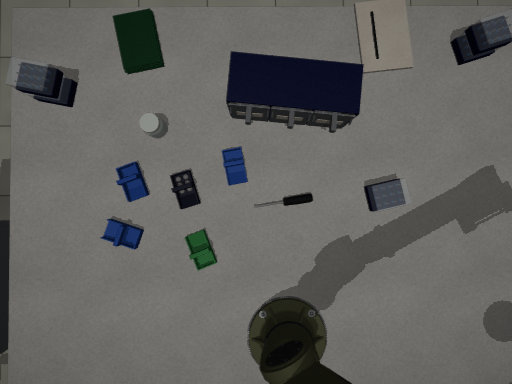

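View pics/wrist0.png

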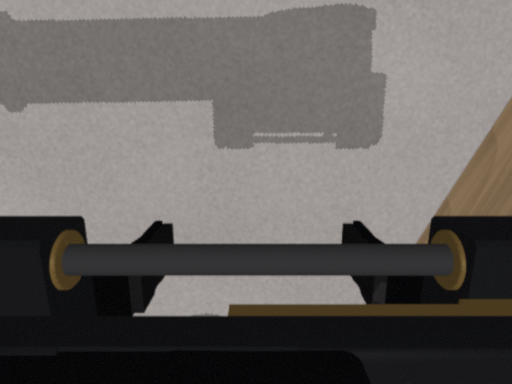

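The dark tray with balls is at scene (324,228) / top (185,188). The blue trays at top (132,181), (122,233), (234,166) and the green one at (201,249) are look-alikes. The rack's three tabs are at top (249,116), (291,118) and (333,122). I'll enlarge to confirm.

```bash
python3 - <<'E'
from h import *
crop('top0',210,40,380,140,4.5,'c1'); crop('top0',150,140,260,220,7,'c2'); crop('scene0',90,200,350,340,3,'c3')
for uv in [(185,188),(291,124),(0,0),(511,0),(400,380)]: print(uv,ray('top0',*uv,0.0))
print(np.load('pics/top0.npz')['T'],np.load('pics/scene0.npz')['T'][:3,3])
E
```

```text
(185, 188) [0.43292872 0.29045191 0.        ]
(291, 124) [ 0.61816607 -0.02251865  0.        ]
(0, 0) [0.9950627  0.83225965 0.        ]
(511, 0) [ 0.98894587 -0.69392516  0.        ]
(400, 380) [-0.13000062 -0.32633895  0.        ]
[[-0.01276542 -0.9992174   0.0374384   0.39964778]
 [-0.99979013  0.01215486 -0.01649093  0.08431618]
 [ 0.01602296 -0.03764105 -0.99916286  1.08379948]
 [ 0.          0.          0.          1.        ]] [1.09198689 0.20566985 0.97263709]
```

View pics/c1.png

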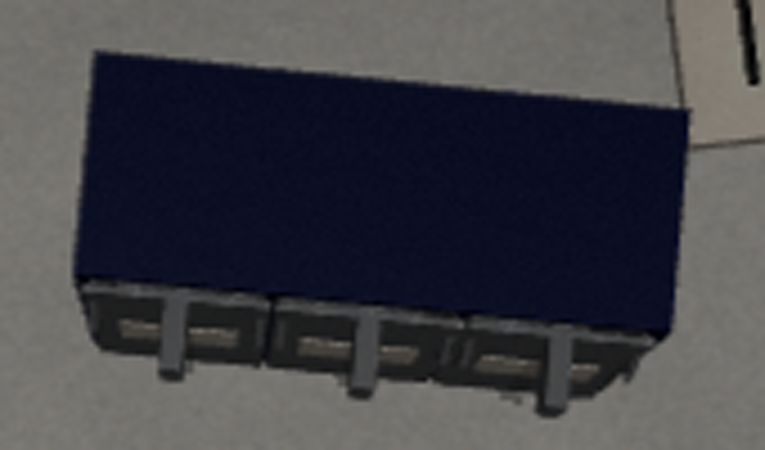

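View pics/c2.png

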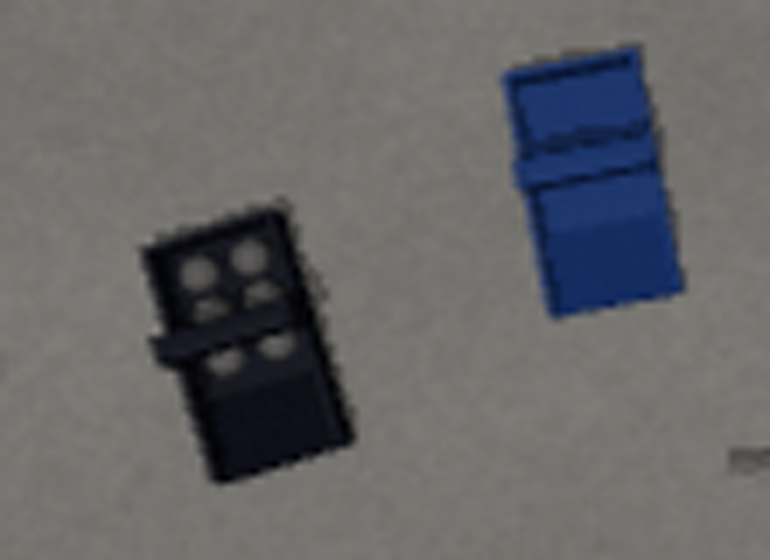

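View pics/c3.png

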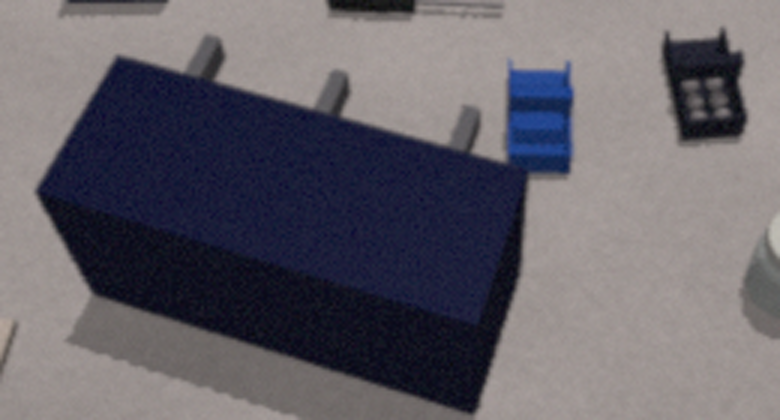

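```bash
python3 - <<'E'
from h import *
from scipy.spatial.transform import Rotation as R
f=lambda p:ray('top0',210+(p[0]+.5)/4.5-.5,40+(p[1]+.5)/4.5-.5,.178)
BL,BR,FR,FL=[f(p)for p in[(95,52),(690,108),(670,332),(77,280)]]
print(np.linalg.norm(FL-FR),np.linalg.norm(BL-BR),np.linalg.norm(FL-BL))
d=(FL-FR+BL-BR);yaw=np.arctan2(-d[0],d[1]);print('rackyaw',np.degrees(yaw),'front mid',(FL+FR)/2, 'ctr',(FL+FR+BL+BR)/4)
# tray via rim corners z~.032
g=lambda p,z:ray('top0',150+(p[0]+.5)/7-.5,140+(p[1]+.5)/7-.5,z)
C=[g(p,.032) for p in[(143,247),(285,205)]]; S=[g(p,.02) for p in[(218,483),(352,440)]]
H=[g(p,.063) for p in [(150,340),(165,365),(285,305),(305,330)]]
for a in C+S+H: print(a)
b=sum(C)/2;s=sum(S)/2;t=b-s;print('tray yaw',np.degrees(np.arctan2(t[1],t[0])),'len',np.linalg.norm(t[:2]),(b+s)/2)
st=get_state();M=R.from_rotvec(st['tool_rot']).as_matrix();print(M.round(3))
for n,p in [('driver',(285,200)),('case',(387,193)),('blue',(234,166))]: print(n,ray('top0',*p,0.02))
E
```

```text
0.3273813104977177 0.3304279687954235 0.1272141646750475
rackyaw -5.689378564079364 front mid [ 0.62300137 -0.00997714  0.178     ] ctr [ 0.68590725 -0.0162347   0.178     ]
[0.46975908 0.32658512 0.032     ]
[0.48615753 0.26912875 0.032     ]
[0.37360498 0.2991599  0.02      ]
[0.3904487  0.24443734 0.02      ]
[0.43107363 0.31683354 0.063     ]
[0.42118208 0.31100207 0.063     ]
[0.44419124 0.26389962 0.063     ]
[0.43425886 0.25611458 0.063     ]
tray yaw 15.196836488321107 len 0.0994076515251452 [0.42999257 0.28482778 0.026     ]
[[-0.001  0.897  0.443]
 [ 0.001  0.443 -0.897]
 [-1.    -0.    -0.001]]
driver [3.94265185e-01 1.97338714e-04 2.00000000e-02]
case [ 0.41069103 -0.29524385  0.02      ]
blue [0.49394902 0.1457104  0.02      ]
```

```bash
python3 - <<'E'
from h import *
for z,x in [(.167,-.0445),(.167,-.0025)]:
    p=np.array([.6195,-.0096,z])+x*np.array([.995,-.099,0]); 
    for f in ['top0','scene0']:print(p,f,proj(f,p))
E
for i in 1 2 3; do python3 -m handwheel '[{"xyz":[2,3.6,0.3],"angular":[0,0,-2]},{"xyz":[2,3.6,0.3],"angular":[0,0,-2]},{"xyz":[2,3.6,0.3],"angular":[0,0,-2]},{"xyz":[2,3.6,0.3],"angular":[0,0,-2]},{"xyz":[2,3.6,0.3],"angular":[0,0,-2]}]' 4.5 20; done
```

```text
[ 0.5752225 -0.0051945  0.167    ] top0 [290.71367129 127.69077672]
[ 0.5752225 -0.0051945  0.167    ] scene0 [203.16605122 220.94925082]
[ 0.6170125 -0.0093525  0.167    ] top0 [292.11092442 111.07893444]
[ 0.6170125 -0.0093525  0.167    ] scene0 [196.47697212 235.48919556]
time: 0.57
position: [0.3782, -0.4055, 0.2319]
tool_rot: [1.018, 1.329, -1.024]
ft_force: [1.9, 0.4, 0.7]
grip_width: 0.704
time: 0.98
position: [0.4766, -0.2221, 0.2463]
tool_rot: [1.156, 1.252, -1.162]
ft_force: [1.0, -0.7, -0.8]
grip_width: 0.519
time: 1.4
position: [0.575, -0.0392, 0.2614]
tool_rot: [1.292, 1.162, -1.299]
ft_force: [1.2, -0.9, 0.0]
grip_width: 0.517
```

```bash
cat >> h.py <<'E'
from scipy.spatial.transform import Rotation as R
def tool(): 
    s=get_state(); return s,R.from_rotvec(s['tool_rot']).as_matrix(),np.array(s['position'])
def jaw():
    s,M,p=tool(); print('t %.2f'%s['time'],'tcp',p.round(4),'grasp',(p-.019*M[:,0]).round(4),'x',M[:,0].round(3),'jaw',M[:,2].round(3),'yawjaw',np.degrees(np.arctan2(M[1,2],M[0,2])).round(1),'F',s['ft_force'].round(1),'g',round(s['grip_width']*87,1),'j',s['joint_positions'].round(2))
E
python3 -c "
from h import *;jaw()"
python3 -m handwheel '[{"xyz":[1,1.6,0],"angular":[-0.5,-5,-1]},{"xyz":[1,1.6,-1],"angular":[-0.5,-5,-1]},{"xyz":[0,0,0],"angular":[0,0,0]}]'
python3 -c "
from h import *;jaw();snap('wrist','w1');snap('scene','s1');crop('s1',90,100,350,300,3,'s1c')"
```

```text
t 1.40 tcp [ 0.575  -0.0392  0.2614] grasp [ 0.5752 -0.0393  0.2804] x [-0.009  0.004 -1.   ] jaw [-0.115 -0.993 -0.003] yawjaw -96.6 F [ 1.2 -0.9  0. ] g 45.0 j [ 0.45  0.19 -0.49  1.56  0.08  1.43 -1.73]
time: 1.65
position: [0.5988, 0.0085, 0.2463]
tool_rot: [1.388, 1.024, -1.177]
ft_force: [-1.0, 0.5, -0.9]
grip_width: 0.519
t 1.65 tcp [0.5988 0.0085 0.2463] grasp [0.5956 0.0085 0.265 ] x [ 0.166 -0.003 -0.986] jaw [-0.134 -0.991 -0.02 ] yawjaw -97.7 F [-1.   0.5 -0.9] g 45.2 j [ 0.42  0.1  -0.52  1.69  0.07  1.2  -1.82]
```

View pics/w1.png

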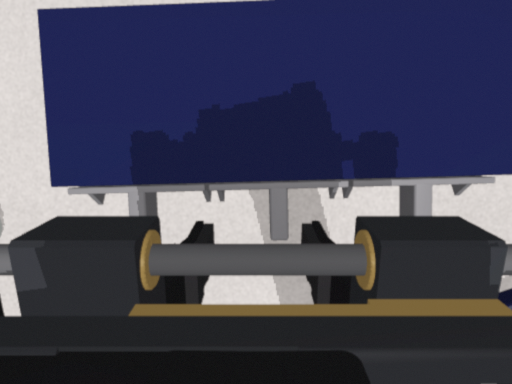

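View pics/s1c.png

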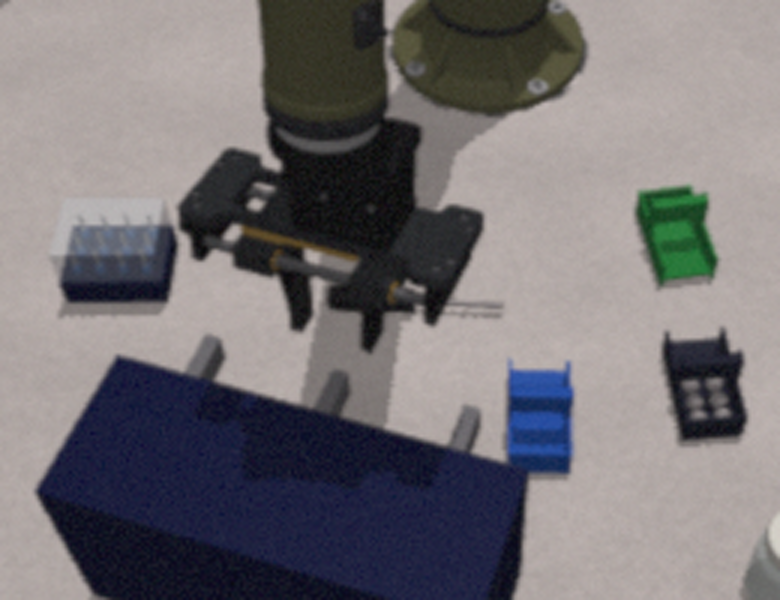

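```bash

python3 -m handwheel '[{"xyz":[-0.2,-1.55,-2],"angular":[0,0,2]},{"xyz":[0,0,-2],"angular":[0,0,0]},{"xyz":[0,0,0],"angular":[0,0,0]}]'
python3 -c "
from h import *;jaw();snap('wrist','w2')"
```

```text
time: 2.0
position: [0.5997, -0.0177, 0.2113]
tool_rot: [1.366, 1.034, -1.156]
ft_force: [-0.3, 0.5, -0.9]
grip_width: 0.514
t 2.00 tcp [ 0.5997 -0.0177  0.2113] grasp [ 0.5965 -0.0176  0.23  ] x [ 0.169 -0.004 -0.986] jaw [-0.106 -0.994 -0.014] yawjaw -96.1 F [-0.3  0.5 -0.9] g 44.7 j [ 0.45  0.12 -0.5   1.74  0.08  1.13 -1.75]
```

View pics/w2.png

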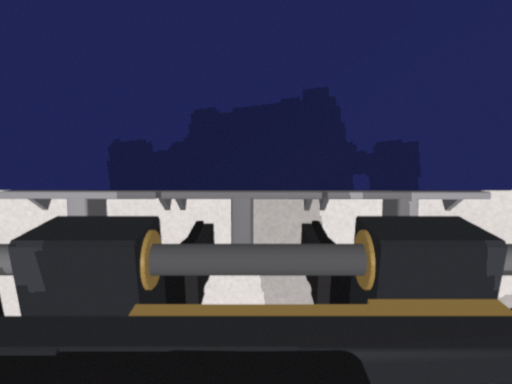

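```bash

python3 -m handwheel '[{"xyz":[-0.25,1.0,-1],"angular":[0,0,0]},{"xyz":[0,0,0],"angular":[0,0,0]},{"xyz":[0,0,-2],"angular":[0,0,0]},{"xyz":[0,0,0],"angular":[0,0,0]},{"xyz":[0,0,0],"angular":[0,0,0]}]'
python3 -c "
from h import *;jaw()"
```

```text
time: 2.47
position: [0.6017, -0.0104, 0.1882]
tool_rot: [1.373, 1.023, -1.154]
ft_force: [0.9, 0.9, 0.6]
grip_width: 0.518
t 2.47 tcp [ 0.6017 -0.0104  0.1882] grasp [ 0.5983 -0.0102  0.2069] x [ 0.178 -0.007 -0.984] jaw [-0.111 -0.994 -0.014] yawjaw -96.4 F [0.9 0.9 0.6] g 45.0 j [ 0.43  0.13 -0.5   1.77  0.09  1.07 -1.78]
```

```bash

python3 -m handwheel '[{"xyz":[-0.5,0.35,-2],"angular":[0,0,0.4]},{"xyz":[-0.2,0,-2],"angular":[0,0,0]},{"xyz":[0,0,-1],"angular":[0,0,0]},{"xyz":[0,0,0],"angular":[0,0,0]}]'
python3 -c "
from h import *;jaw();snap('wrist','w3')"
```

```text
time: 2.8
position: [0.5983, -0.0062, 0.1434]
tool_rot: [1.371, 1.02, -1.141]
ft_force: [-1.0, 0.3, 0.1]
grip_width: 0.521
t 2.80 tcp [ 0.5983 -0.0062  0.1434] grasp [ 0.5948 -0.0061  0.162 ] x [ 0.187 -0.006 -0.982] jaw [-0.103 -0.995 -0.013] yawjaw -95.9 F [-1.   0.3  0.1] g 45.3 j [ 0.42  0.16 -0.51  1.84  0.12  0.97 -1.8 ]
```

View pics/w3.png

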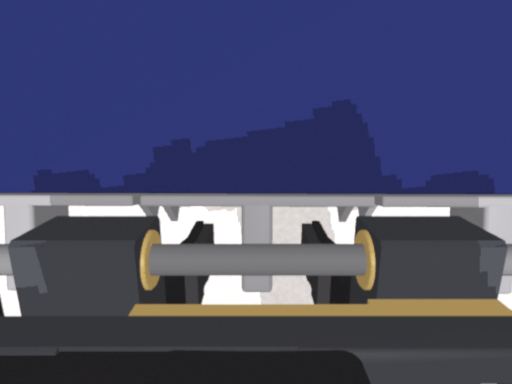

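```bash

python3 -m handwheel '[{"xyz":[-0.1,0,-1],"angular":[0,0,0]},{"xyz":[0,0,0],"angular":[0,0,0]},{"xyz":[0,0,0],"angular":[0,0,0]}]'
python3 -m handwheel '[{"xyz":[0,0,0],"angular":[0,0,0]},{"xyz":[0,0,0],"angular":[0,0,0]},{"xyz":[0,0,0],"angular":[0,0,0]},{"xyz":[0,0,0],"angular":[0,0,0]}]' 0.8 12
python3 -c "
from h import *;jaw()"
```

```text
time: 3.1
position: [0.6005, -0.0063, 0.1373]
tool_rot: [1.374, 1.015, -1.136]
ft_force: [0.3, 0.1, 0.7]
grip_width: 0.521
time: 3.43
position: [0.6018, -0.0065, 0.1393]
tool_rot: [1.375, 1.013, -1.134]
ft_force: [0.1, -0.7, 0.3]
grip_width: 0.3
t 3.43 tcp [ 0.6018 -0.0065  0.1393] grasp [ 0.5981 -0.0063  0.158 ] x [ 0.196 -0.007 -0.981] jaw [-0.104 -0.994 -0.014] yawjaw -96.0 F [ 0.1 -0.7  0.3] g 26.1 j [ 0.42  0.16 -0.51  1.85  0.12  0.96 -1.81]
```

```bash

python3 -m handwheel '[{"xyz":[-0.4,0,-0.4],"angular":[0,0,0]},{"xyz":[0,0,0],"angular":[0,0,0]},{"xyz":[0,0,0],"angular":[0,0,0]},{"xyz":[0,0,0],"angular":[0,0,0]},{"xyz":[0,0,0],"angular":[0,0,0]}]' 
python3 -c "
from h import *;jaw()"
```

```text
time: 3.85
position: [0.5975, -0.0058, 0.1352]
tool_rot: [1.375, 1.013, -1.133]
ft_force: [-0.8, 0.4, -0.4]
grip_width: 0.159
t 3.85 tcp [ 0.5975 -0.0058  0.1352] grasp [ 0.5938 -0.0057  0.1538] x [ 0.197 -0.007 -0.98 ] jaw [-0.103 -0.995 -0.014] yawjaw -95.9 F [-0.8  0.4 -0.4] g 13.8 j [ 0.42  0.16 -0.51  1.86  0.12  0.94 -1.81]
```

```bash
cat > arc.py <<'E'
from h import *
s,M,p=tool()
h=np.array([.6195,-.0096,.012]);a=-np.array([.099,.995,0])
g=p-.019*M[:,0]; r=g-h; xr=r@np.array([.995,-.099,0]); 
th0=np.arctan2(26,140); th=np.arctan2(-xr,r[2])-th0
print('bin angle est',th,'radius',np.hypot(xr,r[2]),'(nom .1424)')
tilt=np.arctan2(M[0,0],-M[2,0]);print('tilt',np.degrees(tilt)); jaw()
for k in range(6):
    q=R.from_rotvec(a*np.radians(4)).as_matrix(); pn=h+q@(p-h); print(((pn-p)*100).round(2)); p=pn
E
python3 arc.py
```

```text
bin angle est -0.0022944844027492917 radius 0.1441473293929098 (nom .1424)
tilt 11.356267965095551
t 3.85 tcp [ 0.5975 -0.0058  0.1352] grasp [ 0.5938 -0.0057  0.1538] x [ 0.197 -0.007 -0.98 ] jaw [-0.103 -0.995 -0.014] yawjaw -95.9 F [-0.8  0.4 -0.4] g 13.8 j [ 0.42  0.16 -0.51  1.86  0.12  0.94 -1.81]
[-0.85  0.08 -0.19]
[-0.83  0.08 -0.24]
[-0.82  0.08 -0.3 ]
[-0.79  0.08 -0.36]
[-0.77  0.08 -0.41]
[-0.74  0.07 -0.47]
```

```bash

python3 -m handwheel '[{"xyz":[-0.85,0.08,-0.2],"angular":[-0.4,-4,0]},{"xyz":[-0.85,0.08,-0.25],"angular":[-0.4,-4,0]},{"xyz":[-0.8,0.08,-0.3],"angular":[-0.4,-4,0]},{"xyz":[0,0,0],"angular":[0,0,0]}]' 
python3 arc.py
```

```text
time: 4.18
position: [0.5724, -0.0032, 0.1259]
tool_rot: [1.447, 0.844, -0.968]
ft_force: [6.2, 1.6, -14.4]
grip_width: 0.16
bin angle est 0.21420931137214022 radius 0.14239257566100175 (nom .1424)
tilt 23.7523693745234
t 4.18 tcp [ 0.5724 -0.0032  0.1259] grasp [ 0.5647 -0.0027  0.1433] x [ 0.403 -0.025 -0.915] jaw [-0.1   -0.995 -0.017] yawjaw -95.8 F [  6.2   1.6 -14.4] g 14.0 j [ 0.45 -0.04 -0.52  2.12  0.06  0.64 -1.78]
[-0.78  0.08 -0.36]
[-0.75  0.07 -0.41]
[-0.72  0.07 -0.46]
[-0.69  0.07 -0.51]
[-0.65  0.06 -0.56]
[-0.61  0.06 -0.61]
```

```bash
cat > arc2.py <<'E'
from h import *
import sys
s,M,p=tool(); th1,t1,n=float(sys.argv[1]),float(sys.argv[2]),int(sys.argv[3])
h=np.array([.6195,-.0096,.012]);X=np.array([.995,-.099,0]);Z=np.array([0,0,1.])
g=p-.019*M[:,0]; r=g-h; xr=r@X; th=np.arctan2(-xr,r[2])-np.arctan2(26,140); t0=np.arctan2(M[0,0],-M[2,0]); t1=np.radians(t1)
print('theta',th,'rad',np.hypot(xr,r[2]),'tilt',np.degrees(t0)); jaw()
q=p
for k in range(1,n+1):
    a=th+(th1-th)*k/n+np.arctan2(26,140); t=t0+(t1-t0)*k/n
    pn=h+.1424*(-np.sin(a)*X+np.cos(a)*Z)+.019*(np.sin(t)*X-np.cos(t)*Z); print(((pn-q)*100).round(2)); q=pn
print('deg/row',np.degrees(t1-t0)/n)
E
python3 -m handwheel '[{"xyz":[0,0,0],"angular":[0,0,0]}]' - 4
python3 arc2.py 0.72 12 7
```

```text
time: 4.27
position: [0.5716, -0.0031, 0.1257]
tool_rot: [1.447, 0.843, -0.968]
ft_force: [0.7, 0.7, 3.2]
grip_width: 0.164
theta 0.21998599695486654 rad 0.1425260154868385 tilt 23.765807958453653
t 4.27 tcp [ 0.5716 -0.0031  0.1257] grasp [ 0.5639 -0.0026  0.1431] x [ 0.403 -0.026 -0.915] jaw [-0.1   -0.995 -0.016] yawjaw -95.7 F [0.7 0.7 3.2] g 14.3 j [ 0.45 -0.04 -0.52  2.12  0.06  0.64 -1.78]
[-0.98 -0.08 -0.47]
[-0.93  0.09 -0.52]
[-0.9   0.09 -0.58]
[-0.86  0.09 -0.64]
[-0.81  0.08 -0.69]
[-0.76  0.08 -0.74]
[-0.71  0.07 -0.79]
deg/row -1.680829708350522
```

```bash

python3 -m handwheel '[{"xyz":[-0.98,0.08,-0.47],"angular":[0.17,1.7,0]},{"xyz":[-0.93,0.09,-0.52],"angular":[0.17,1.7,0]},{"xyz":[-0.9,0.09,-0.58],"angular":[0.17,1.7,0]},{"xyz":[0,0,0],"angular":[0,0,0]}]' 
python3 arc2.py 0.74 12 4
```

```text
time: 4.6
position: [0.5461, -0.0004, 0.1128]
tool_rot: [1.42, 0.914, -1.035]
ft_force: [-1.2, -0.3, 0.0]
grip_width: 0.161
theta 0.409594257635646 rad 0.1432532528356893 tilt 18.68027606864108
t 4.60 tcp [ 5.461e-01 -4.000e-04  1.128e-01] grasp [ 0.54   -0.      0.1308] x [ 0.32  -0.017 -0.947] jaw [-0.101 -0.995 -0.016] yawjaw -95.8 F [-1.2 -0.3  0. ] g 14.0 j [ 0.45 -0.02 -0.52  2.11  0.04  0.73 -1.77]
[-0.97 -0.1  -0.79]
[-0.93  0.09 -0.79]
[-0.87  0.09 -0.86]
[-0.8   0.08 -0.92]
deg/row -1.6700690171602697
```

```bash

python3 -m handwheel '[{"xyz":[-0.97,0.09,-0.75],"angular":[0.17,1.7,0]},{"xyz":[-0.93,0.09,-0.79],"angular":[0.17,1.7,0]},{"xyz":[-0.87,0.09,-0.86],"angular":[0.17,1.7,0]},{"xyz":[-0.5,0.05,-0.5],"angular":[0,0,0]},{"xyz":[0,0,0],"angular":[0,0,0]}]' 
python3 arc2.py 0.74 12 2
```

```text
time: 5.02
position: [0.5148, 0.003, 0.0839]
tool_rot: [1.39, 0.987, -1.105]
ft_force: [-2.6, 1.2, 1.0]
grip_width: 0.166
theta 0.6986786024257392 rad 0.14220662872144593 tilt 13.405700417986596
t 5.02 tcp [0.5148 0.003  0.0839] grasp [0.5104 0.0031 0.1024] x [ 0.232 -0.007 -0.973] jaw [-0.102 -0.995 -0.017] yawjaw -95.9 F [-2.6  1.2  1. ] g 14.4 j [ 0.45  0.01 -0.52  2.13  0.04  0.77 -1.77]
[-0.24 -0.2  -0.22]
[-0.2   0.02 -0.24]
deg/row -0.7028502089932975
```

```bash

python3 -m handwheel '[{"xyz":[-0.5,0.05,-0.5],"angular":[0,0,0]},{"xyz":[-0.2,0,-0.2],"angular":[0,0,0]},{"xyz":[0,0,0],"angular":[0,0,0]}]' 
python3 arc2.py 0.74 12 2
python3 -m handwheel '[{"xyz":[0,0,0],"angular":[0,0,0]},{"xyz":[0,0,0],"angular":[0,0,0]},{"xyz":[0,0,0],"angular":[0,0,0]},{"xyz":[0,0,0],"angular":[0,0,0]}]' 4
python3 -c "
from h import *
jaw();snap('wrist','w4');snap('top','t4');crop('t4',210,40,380,180,4.4,'t4c')"
```

```text
time: 5.27
position: [0.5089, 0.0037, 0.0771]
tool_rot: [1.391, 0.984, -1.101]
ft_force: [2.5, 0.1, -0.4]
grip_width: 0.166
theta 0.7623793980781288 rad 0.14284332471228622 tilt 13.636829872727565
t 5.27 tcp [0.5089 0.0037 0.0771] grasp [0.5044 0.0038 0.0956] x [ 0.236 -0.007 -0.972] jaw [-0.102 -0.995 -0.018] yawjaw -95.8 F [ 2.5  0.1 -0.4] g 14.4 j [ 0.45  0.   -0.52  2.15  0.04  0.75 -1.77]
[ 0.08 -0.24  0.1 ]
[ 0.07 -0.01  0.12]
deg/row -0.8184149363637825
time: 5.6
position: [0.5066, 0.0034, 0.076]
tool_rot: [1.39, 0.986, -1.105]
ft_force: [0.2, -0.3, -0.2]
grip_width: 0.382
t 5.60 tcp [0.5066 0.0034 0.076 ] grasp [0.5022 0.0035 0.0945] x [ 0.232 -0.007 -0.973] jaw [-0.103 -0.995 -0.017] yawjaw -95.9 F [ 0.2 -0.3 -0.2] g 33.2 j [ 0.45  0.   -0.52  2.15  0.04  0.75 -1.77]
```

View pics/w4.png

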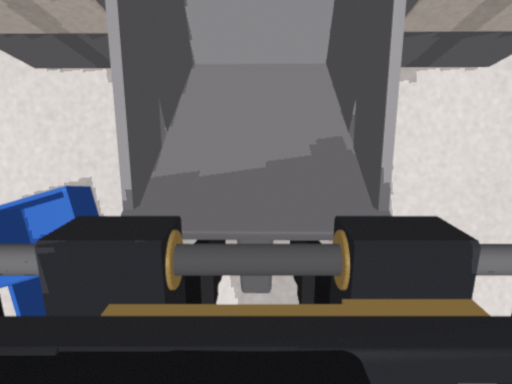

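View pics/t4c.png

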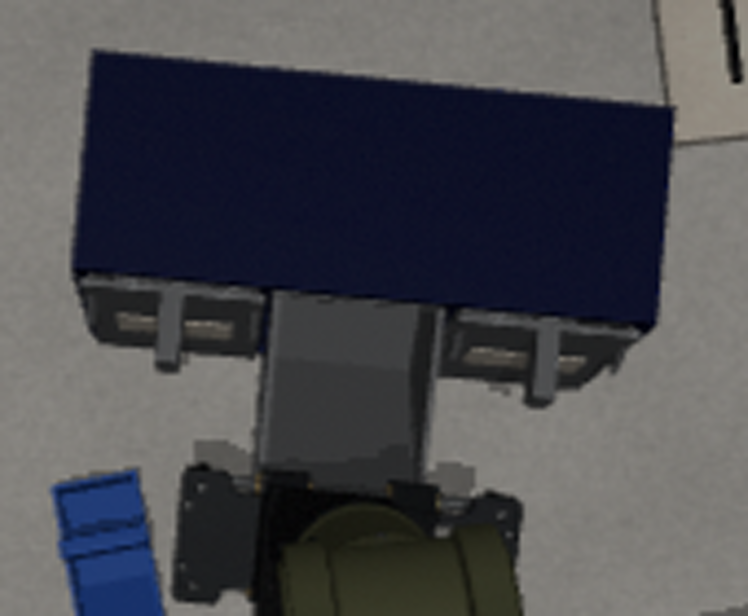

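The bin is out at its stop, and the released fin stays put. I'll retreat straight up, and test the pour tilt with the empty hand before fetching the tray.

```bash

python3 -m handwheel '[{"xyz":[-0.7,0,1.5],"angular":[0,0,0]},{"xyz":[-0.5,0,3],"angular":[0,0,0]},{"xyz":[0,0,4],"angular":[0,0,0]},{"xyz":[0,0,4],"angular":[0,0,0]},{"xyz":[0.5,0,3],"angular":[0,0,0]}]' 6
python3 -m handwheel '[{"xyz":[2,0,1],"angular":[-0.7,-6.9,0]},{"xyz":[2,0,1],"angular":[-0.7,-6.9,0]},{"xyz":[2,0,0],"angular":[-0.7,-6.9,0]},{"xyz":[1,0,0],"angular":[-0.7,-6.9,0]},{"xyz":[0,0,0],"angular":[-0.7,-6.9,0]}]'
python3 arc2.py 0.74 12 1
```

```text
time: 6.12
position: [0.4896, 0.004, 0.2267]
tool_rot: [1.383, 1.005, -1.12]
ft_force: [1.5, -0.1, -0.3]
grip_width: 0.67
time: 6.53
position: [0.5717, -0.008, 0.2513]
tool_rot: [1.506, 0.638, -0.811]
ft_force: [-0.4, -1.1, 0.4]
grip_width: 0.69
theta 0.04509780753566903 rad 0.26122205370388396 tilt 36.990627913239095
t 6.53 tcp [ 0.5717 -0.008   0.2513] grasp [ 0.5603 -0.0066  0.2664] x [ 0.6   -0.069 -0.797] jaw [-0.121 -0.993 -0.005] yawjaw -96.9 F [-0.4 -1.1  0.4] g 60.1 j [-0.01 -0.3  -0.1   2.17  0.18  0.64 -1.91]
[ -6.13   0.92 -17.2 ]
deg/row -24.990627913239095
```

```bash

python3 -m handwheel '[{"xyz":[0.5,0,-0.5],"angular":[-0.5,-5,0]},{"xyz":[0.5,0,-0.5],"angular":[-0.5,-5,0]},{"xyz":[0.5,0,-0.5],"angular":[-0.3,-3,0]}]'
python3 arc2.py 0.74 12 1
```

```text
time: 6.78
position: [0.6032, 0.0071, 0.2321]
tool_rot: [1.551, 0.473, -0.609]
ft_force: [0.1, -0.9, 1.1]
grip_width: 0.691
theta -0.044424078834818886 rad 0.2344161193815132 tilt 50.51488677339431
t 6.78 tcp [0.6032 0.0071 0.2321] grasp [0.5886 0.0083 0.2441] x [ 0.77  -0.063 -0.635] jaw [-0.096 -0.995 -0.017] yawjaw -95.5 F [ 0.1 -0.9  1.1] g 60.1 j [ 0.1  -0.3  -0.24  2.33  0.47  0.26 -2.24]
[ -9.28  -0.59 -15.28]
deg/row -38.5148867733943
```

```bash

python3 -m handwheel '[{"xyz":[-1,0,0.5],"angular":[0.7,6.9,0]},{"xyz":[-1,0,0.5],"angular":[0.7,6.9,0]},{"xyz":[-1,0,0.5],"angular":[0.7,6.9,0]},{"xyz":[-1,1,0],"angular":[0.7,6.9,0]},{"xyz":[-1,1,0],"angular":[0.7,6.9,0]}]' 6
python3 -m handwheel '[{"xyz":[-1,1,0],"angular":[0.7,6.9,0]},{"xyz":[-1,1,0],"angular":[0.5,5,0]},{"xyz":[-1,2,0],"angular":[0,0,7]},{"xyz":[-1,2,0],"angular":[0,0,7]},{"xyz":[-1,2,0],"angular":[0,0,7]}]'
python3 -m handwheel '[{"xyz":[-1,2,0],"angular":[0,0,7]},{"xyz":[-1,2,0],"angular":[0,0,7]},{"xyz":[-1,2,0],"angular":[0,0,7]},{"xyz":[-1,2,0],"angular":[0,0,7]},{"xyz":[-1,2,0],"angular":[0,0,7]}]'
python3 -c "
from h import *
jaw()"
```

```text
time: 7.2
position: [0.5358, 0.0181, 0.2255]
tool_rot: [1.395, 0.937, -1.084]
ft_force: [1.0, 0.5, -0.7]
grip_width: 0.686
time: 7.62
position: [0.4892, 0.0975, 0.2272]
tool_rot: [1.046, 1.284, -0.974]
ft_force: [0.5, 0.9, -0.1]
grip_width: 0.692
time: 8.03
position: [0.4365, 0.2013, 0.2262]
tool_rot: [0.575, 1.484, -0.493]
ft_force: [0.5, 1.2, 0.0]
grip_width: 0.69
t 8.03 tcp [0.4365 0.2013 0.2262] grasp [0.4358 0.2005 0.2451] x [ 0.035  0.042 -0.999] jaw [ 0.775 -0.632  0.001] yawjaw -39.2 F [0.5 1.2 0. ] g 60.0 j [-0.35 -0.07 -0.12  1.88 -0.03  1.28 -1.14]
```

```bash

python3 -m handwheel '[{"xyz":[0,2,0],"angular":[-1.2,1,6.5]},{"xyz":[0,2,0],"angular":[-1.2,1,6.5]},{"xyz":[0,2,0],"angular":[0,0,7]},{"xyz":[0,1.5,0],"angular":[0,0,7]},{"xyz":[0,0,0],"angular":[0,0,7]}]' 6
python3 -m handwheel '[{"xyz":[0,0,0],"angular":[0,0,7]},{"xyz":[0,0,-2],"angular":[0,0,7]},{"xyz":[0,0,-2],"angular":[0,0,3]},{"xyz":[0,0,0],"angular":[0,0,0]}]'
python3 -c "
from h import *
jaw();snap('wrist','w5');snap('top','t5')"
```

```text
time: 8.45
position: [0.4323, 0.2843, 0.226]
tool_rot: [0.052, 1.578, -0.051]
ft_force: [-0.1, -0.3, 0.8]
grip_width: 0.686
time: 8.78
position: [0.4321, 0.2874, 0.1851]
tool_rot: [-0.189, 1.57, 0.19]
ft_force: [-0.0, -1.4, -0.5]
grip_width: 0.687
t 8.78 tcp [0.4321 0.2874 0.1851] grasp [0.4322 0.2874 0.2041] x [-0.007 -0.    -1.   ] jaw [ 0.971  0.239 -0.007] yawjaw 13.8 F [-0.  -1.4 -0.5] g 59.8 j [-0.43  0.08 -0.21  1.81  0.01  1.26 -0.41]
```

View pics/w5.png

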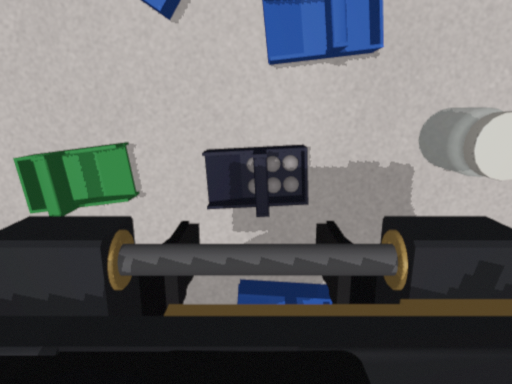

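View pics/t5.png

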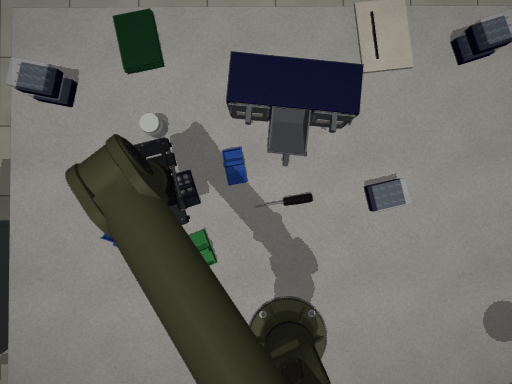

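The wrist view shows the dark tray with six balls; its handle runs from (261,152) to (262,215), with the spout to the left. The top view shows the bin still open at (290,130).

```bash

python3 -c "
from h import *
crop('w5',190,130,330,220,5.5,'w5c')
a=ray('w5',261,152,.063);b=ray('w5',262,215,.063);print(a,b,(a+b)/2,np.linalg.norm(a-b),np.degrees(np.arctan2(*(a-b)[1::-1])))
for p in [(204,153),(307,147),(308,205),(206,208)]:print(ray('w5',*p,.032))"
```

```text
[0.42653971 0.31940619 0.063     ] [0.44103478 0.26493971 0.063     ] [0.43378724 0.29217295 0.063     ] 0.056362264144816716 104.90260458440815
[0.37531013 0.301854   0.032     ]
[0.4684986  0.33072895 0.032     ]
[0.485024   0.27628046 0.032     ]
[0.38820031 0.24903724 0.032     ]
```

View pics/w5c.png

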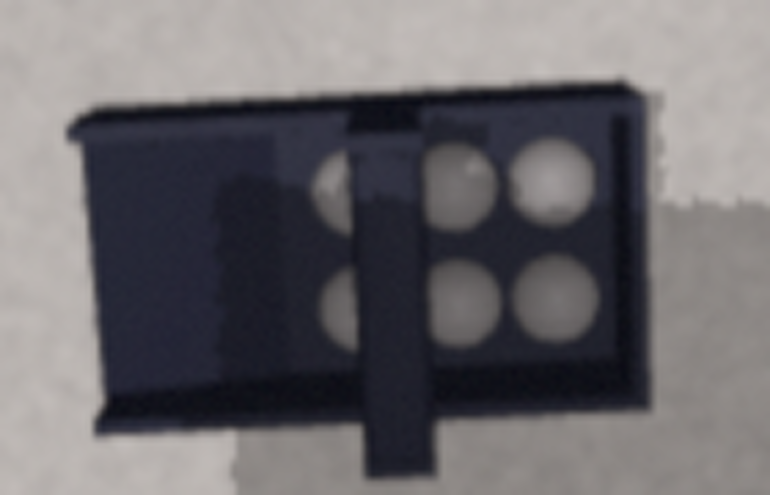

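```bash

python3 -m handwheel '[{"xyz":[0.2,0.1,-3],"angular":[0,0.4,1.2]},{"xyz":[0,0,-3],"angular":[0,0,0]},{"xyz":[0,0,-3],"angular":[0,0,0]},{"xyz":[0,0,-1],"angular":[0,0,0]},{"xyz":[0,0,0],"angular":[0,0,0]}]' 4.5
python3 -c "
from h import *
jaw()"
```

```text
time: 9.3
position: [0.4413, 0.2921, 0.0943]
tool_rot: [-0.188, 1.558, 0.203]
ft_force: [0.5, -0.0, 0.9]
grip_width: 0.526
t 9.30 tcp [0.4413 0.2921 0.0943] grasp [0.4412 0.2919 0.1133] x [ 0.003  0.01  -1.   ] jaw [0.969 0.247 0.005] yawjaw 14.3 F [ 0.5 -0.   0.9] g 45.7 j [-0.43  0.17 -0.21  1.9   0.03  1.06 -0.41]
```

Sideways drift comes with the descent, so I'm correcting it now (x −0.7, y −0.3 cm).

```bash

python3 -m handwheel '[{"xyz":[-0.8,-0.3,-1],"angular":[0.6,0,0.5]},{"xyz":[-0.1,0,-2],"angular":[0,0,0]},{"xyz":[0,0,0],"angular":[0,0,0]}]' 4.5
python3 -c "
from h import *
jaw();snap('wrist','w6')"
```

```text
time: 9.55
position: [0.4355, 0.2909, 0.0694]
tool_rot: [-0.181, 1.55, 0.219]
ft_force: [-0.8, -1.2, -0.3]
grip_width: 0.518
t 9.55 tcp [0.4355 0.2909 0.0694] grasp [0.4353 0.2904 0.0884] x [ 0.009  0.025 -1.   ] jaw [0.968 0.252 0.015] yawjaw 14.6 F [-0.8 -1.2 -0.3] g 45.0 j [-0.43  0.18 -0.21  1.95  0.03  0.99 -0.4 ]
```

View pics/w6.png

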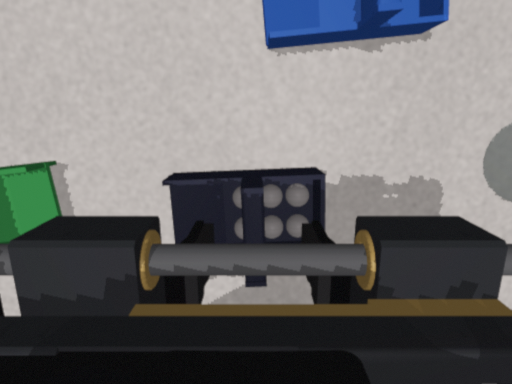

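```bash

python3 -m handwheel '[{"xyz":[-0.3,-0.1,-1.5],"angular":[-1.6,0.9,0.2]},{"xyz":[-0.1,0,-1.5],"angular":[0,0,0]},{"xyz":[0,0,0],"angular":[0,0,0]}]' 4.5
python3 -c "
from h import *
jaw()"
```

```text
time: 9.85
position: [0.4382, 0.2938, 0.0492]
tool_rot: [-0.198, 1.555, 0.203]
ft_force: [0.4, -0.2, -0.4]
grip_width: 0.516
t 9.85 tcp [0.4382 0.2938 0.0492] grasp [0.4381 0.2937 0.0682] x [ 0.006  0.004 -1.   ] jaw [0.967 0.253 0.006] yawjaw 14.7 F [ 0.4 -0.2 -0.4] g 44.9 j [-0.45  0.23 -0.21  1.95  0.06  0.97 -0.43]
```

```bash

python3 -m handwheel '[{"xyz":[-0.6,-0.4,-1.2],"angular":[0,0.3,0.2]},{"xyz":[0,0,-0.3],"angular":[0,0,0]},{"xyz":[0,0,0],"angular":[0,0,0]}]' 4.5
python3 -c "
from h import *
jaw()"
```

```text
time: 10.1
position: [0.4352, 0.2918, 0.0385]
tool_rot: [-0.197, 1.554, 0.209]
ft_force: [-0.0, -0.6, 0.4]
grip_width: 0.516
t 10.10 tcp [0.4352 0.2918 0.0385] grasp [0.4351 0.2917 0.0575] x [ 0.007  0.008 -1.   ] jaw [0.967 0.256 0.008] yawjaw 14.8 F [-0.  -0.6  0.4] g 44.9 j [-0.44  0.23 -0.21  1.96  0.06  0.94 -0.43]
```

```bash

python3 -m handwheel '[{"xyz":[-0.1,-0.1,-0.5],"angular":[0,0,0]},{"xyz":[0,0,0],"angular":[0,0,0]}]' 4.5
python3 -m handwheel '[{"xyz":[0,0,0],"angular":[0,0,0]},{"xyz":[0,0,0],"angular":[0,0,0]},{"xyz":[0,0,0],"angular":[0,0,0]},{"xyz":[0,0,0],"angular":[0,0,0]},{"xyz":[0,0,0],"angular":[0,0,0]}]' 0.5 30
python3 -m handwheel '[{"xyz":[0,0,0],"angular":[0,0,0]},{"xyz":[0,0,0],"angular":[0,0,0]},{"xyz":[0,0,0],"angular":[0,0,0]},{"xyz":[0,0,0],"angular":[0,0,0]}]' 
python3 -c "
from h import *
jaw()"
```

```text
time: 10.27
position: [0.4349, 0.2909, 0.0345]
tool_rot: [-0.196, 1.552, 0.209]
ft_force: [-0.8, -0.6, 0.3]
grip_width: 0.512
time: 10.68
position: [0.4357, 0.2911, 0.0356]
tool_rot: [-0.195, 1.55, 0.209]
ft_force: [-0.4, -0.0, 0.8]
grip_width: 0.223
time: 11.02
position: [0.4352, 0.291, 0.0357]
tool_rot: [-0.196, 1.552, 0.209]
ft_force: [-0.3, 0.5, 0.8]
grip_width: 0.137
t 11.02 tcp [0.4352 0.291  0.0357] grasp [0.435  0.2908 0.0547] x [ 0.009  0.01  -1.   ] jaw [0.967 0.255 0.011] yawjaw 14.8 F [-0.3  0.5  0.8] g 11.9 j [-0.44  0.23 -0.21  1.97  0.06  0.93 -0.43]
```

```bash

python3 -m handwheel '[{"xyz":[0,0,0.6],"angular":[0,0,0]},{"xyz":[0,0,1],"angular":[0,0,0]},{"xyz":[0,0,1],"angular":[0,1,0]},{"xyz":[0,0,1],"angular":[0,1,0]},{"xyz":[0,0,1],"angular":[0,1,0]}]'
python3 -c "
from h import *
jaw();snap('wrist','w7')"
```

```text
time: 11.43
position: [0.4308, 0.2891, 0.0814]
tool_rot: [-0.196, 1.613, 0.215]
ft_force: [-0.2, -0.1, -2.6]
grip_width: 0.139
t 11.43 tcp [0.4308 0.2891 0.0814] grasp [0.4319 0.289  0.1004] x [-0.053  0.005 -0.999] jaw [ 0.965  0.257 -0.05 ] yawjaw 14.9 F [-0.2 -0.1 -2.6] g 12.1 j [-0.42  0.2  -0.21  1.9   0.01  1.08 -0.38]
```

View pics/w7.png

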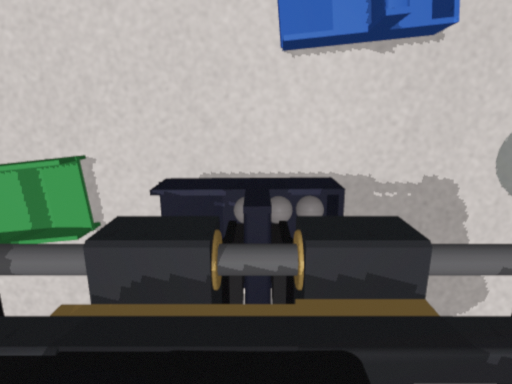

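```bash

python3 -m handwheel '[{"xyz":[0,0,2],"angular":[0,0,0]},{"xyz":[0,0,3],"angular":[0,0,0]},{"xyz":[0,0,3],"angular":[0,0,0]},{"xyz":[0,-0.5,3],"angular":[0,0,-1]},{"xyz":[0.3,-1,3],"angular":[0,0,-1]}]'
python3 -m handwheel '[{"xyz":[0.5,-1.5,2],"angular":[0,0,-1.2]},{"xyz":[0.8,-2,1],"angular":[0,0,-1.2]},{"xyz":[1,-2,0.5],"angular":[0,0,-1.2]},{"xyz":[1,-2,0],"angular":[0,0,-1.2]},{"xyz":[1,-2,0],"angular":[0,0,-1.2]}]'
python3 -c "
from h import *
jaw()"
```

```text
time: 11.9
position: [0.4299, 0.2728, 0.2224]
tool_rot: [-0.171, 1.624, 0.186]
ft_force: [0.6, -0.3, -1.9]
grip_width: 0.133
time: 12.32
position: [0.4756, 0.1755, 0.2657]
tool_rot: [-0.082, 1.616, 0.11]
ft_force: [-0.1, 0.1, -3.2]
grip_width: 0.135
t 12.32 tcp [0.4756 0.1755 0.2657] grasp [0.4765 0.1752 0.2847] x [-0.049  0.014 -0.999] jaw [ 0.992  0.121 -0.046] yawjaw 7.0 F [-0.1  0.1 -3.2] g 11.7 j [-0.29  0.04 -0.1   1.7  -0.03  1.45 -0.26]
```

```bash
cat > pour.py <<'E'
from h import *
import sys
s,M,p=tool(); g=p-.019*M[:,0]; sp=g-.055*M[:,2]+.045*M[:,0]
X=np.array([.995,-.099,0]);Y=np.array([.099,.995,0]);m=np.array([.6235,-.010,.178])
tl=np.degrees(np.arctan2(-M[2,0],M[:,0]@X)); tl=90-tl
jaw();print('spout',sp.round(4),'rel rack',((sp-m)@X).round(4),((sp-m)@Y).round(4),'tilt',tl.round(1),'roll y',M[1,2].round(3),(M[:,0]@Y).round(3))
if len(sys.argv)>1:
    xr,zr,t1=map(float,sys.argv[1:4]);n=int(sys.argv[4])
    tgt=m+xr*X;tgt[2]=zr;q=p
    for k in range(1,n+1):
        t=np.radians(tl+(t1-tl)*k/n); d=np.sin(t)*X-np.array([0,0,np.cos(t)]); j=np.cos(t)*X+np.array([0,0,np.sin(t)])
        spk=sp+(tgt-sp)*k/n; pn=spk+.055*j-.026*d; print(((pn-q)*100).round(2));q=pn
    print('deg/row',(t1-tl)/n)
E
python3 -m handwheel '[{"xyz":[1.8,-2.2,0],"angular":[-0.2,0,-1.5]},{"xyz":[1.8,-2.2,0],"angular":[-0.2,0,-1.5]},{"xyz":[1.8,-2.2,0],"angular":[-0.2,0,-1.5]},{"xyz":[1.8,-2.2,0],"angular":[-0.2,-0.5,-1.5]},{"xyz":[1.8,-2.2,0],"angular":[0,-0.5,-1.5]}]'
python3 -m handwheel '[{"xyz":[1.5,-1.6,0],"angular":[0,-0.5,-1.5]},{"xyz":[1,-1.2,0],"angular":[0,-0.5,-1.2]},{"xyz":[0.6,-0.6,0],"angular":[0,0,-0.7]},{"xyz":[0,0,0],"angular":[0,0,0]}]'
python3 pour.py -0.035 0.19 13 4
```

```text
time: 12.73
position: [0.5672, 0.0482, 0.2562]
tool_rot: [0.023, 1.614, -0.022]
ft_force: [0.7, 0.7, -2.2]
grip_width: 0.135
time: 13.07
position: [0.5997, -0.0049, 0.2469]
tool_rot: [0.084, 1.606, -0.094]
ft_force: [0.0, -0.3, -2.7]
grip_width: 0.133
t 13.07 tcp [ 0.5997 -0.0049  0.2469] grasp [ 0.6004 -0.0048  0.2659] x [-0.037 -0.004 -0.999] jaw [ 0.993 -0.113 -0.036] yawjaw -6.5 F [ 0.  -0.3 -2.7] g 11.6 j [-0.1   0.23  0.08  1.52 -0.01  1.43 -0.14]
spout [0.5441 0.0012 0.2229] rel rack -0.0801 0.0032 tilt -2.1 roll y -0.113 -0.008
[ 0.95 -0.12 -0.46]
[ 0.92 -0.17 -0.47]
[ 0.9  -0.17 -0.49]
[ 0.88 -0.17 -0.5 ]
deg/row 3.7711980644447536
```

```bash

python3 -m handwheel '[{"xyz":[0.95,-0.15,-0.4],"angular":[-0.4,-3.8,0]},{"xyz":[0.95,-0.17,-0.4],"angular":[-0.4,-3.8,0]},{"xyz":[0.95,-0.17,-0.4],"angular":[-0.4,-3.8,0.5]},{"xyz":[0.9,-0.17,-0.4],"angular":[-0.3,-3,0]},{"xyz":[0,0,0],"angular":[0,0,0]}]'
python3 pour.py -0.035 0.17 50 8
python3 -c "
from h import *
snap('wrist','w8');snap('scene','s8');crop('s8',90,130,350,330,3,'s8c')"
```

```text
time: 13.48
position: [0.6347, -0.0087, 0.225]
tool_rot: [0.064, 1.355, -0.089]
ft_force: [-0.7, 0.4, -2.7]
grip_width: 0.133
t 13.48 tcp [ 0.6347 -0.0087  0.225 ] grasp [ 0.6307 -0.0082  0.2435] x [ 0.211 -0.027 -0.977] jaw [ 0.972 -0.098  0.213] yawjaw -5.8 F [-0.7  0.4 -2.7] g 11.6 j [-0.11  0.13  0.07  1.7   0.03  1.11 -0.16]
spout [ 0.5867 -0.004   0.1879] rel rack -0.0372 0.0023 tilt 12.3 roll y -0.098 -0.006
[-0.3  -0.01  0.16]
[-0.33  0.    0.13]
[-0.35  0.01  0.1 ]
[-0.38  0.01  0.07]
[-0.4   0.01  0.04]
[-0.42  0.01 -0.  ]
[-0.44  0.01 -0.04]
[-0.45  0.02 -0.08]
deg/row 4.714253417235991
```

View pics/w8.png

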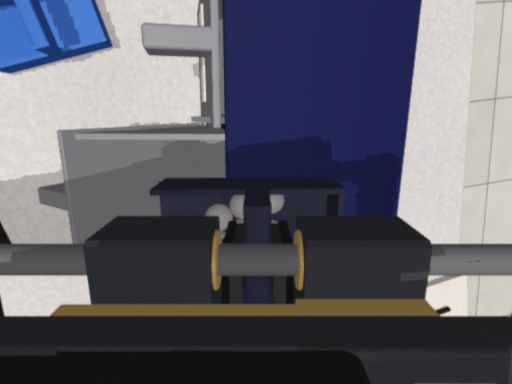

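View pics/s8c.png

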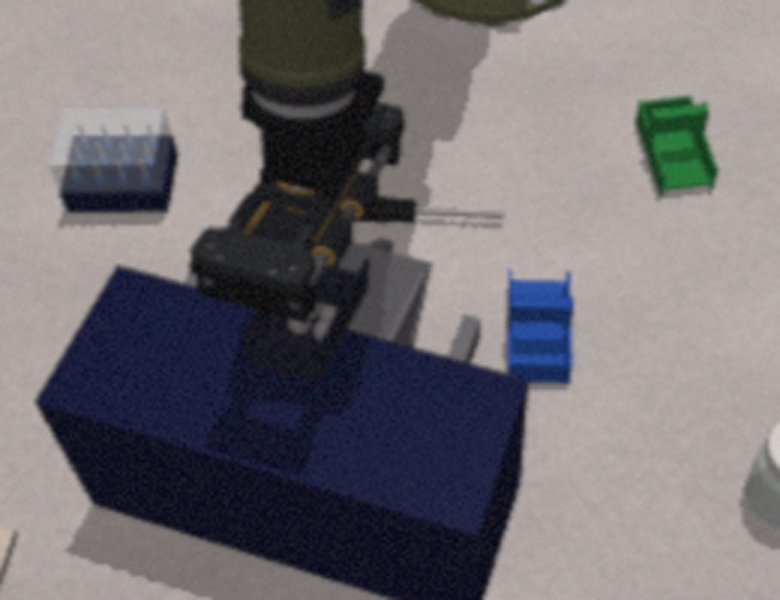

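```bash

python3 -m handwheel '[{"xyz":[-0.2,0.02,0.25],"angular":[-0.4,-4,0]},{"xyz":[-0.3,0,0.2],"angular":[-0.4,-4,0]},{"xyz":[-0.3,0,0.1],"angular":[-0.2,-2,0]},{"xyz":[0,0,0],"angular":[0,0,0]}]'
python3 pour.py -0.035 0.18 50 6
```

```text
time: 13.92
position: [0.627, -0.0056, 0.2315]
tool_rot: [0.055, 1.182, -0.09]
ft_force: [-0.0, 0.5, -3.4]
grip_width: 0.138
t 13.92 tcp [ 0.627  -0.0056  0.2315] grasp [ 0.6198 -0.0048  0.249 ] x [ 0.376 -0.042 -0.926] jaw [ 0.921 -0.09   0.378] yawjaw -5.6 F [-0.   0.5 -3.4] g 12.0 j [-0.13 -0.01  0.05  1.87  0.09  0.91 -0.21]
spout [ 0.586  -0.0017  0.1866] rel rack -0.0381 0.0045 tilt 22.2 roll y -0.09 -0.004
[-0.33 -0.06  0.21]
[-0.35 -0.04  0.18]
[-0.38 -0.04  0.14]
[-0.39 -0.04  0.11]
[-0.41 -0.03  0.07]
[-0.42 -0.03  0.03]
deg/row 4.63249018026453
```

```bash

python3 -m handwheel '[{"xyz":[-0.3,-0.05,0.2],"angular":[-0.4,-4,0]},{"xyz":[-0.3,-0.05,0.1],"angular":[-0.4,-4,0]},{"xyz":[-0.3,-0.05,0.1],"angular":[-0.4,-4,0]},{"xyz":[0,0,0],"angular":[0,0,0]}]'
python3 pour.py -0.035 0.175 50 4
python3 -c "
from h import *
snap('wrist','w9')"
```

```text
time: 14.25
position: [0.6187, -0.0057, 0.2365]
tool_rot: [0.044, 0.972, -0.094]
ft_force: [-1.0, -0.0, -2.1]
grip_width: 0.137
t 14.25 tcp [ 0.6187 -0.0057  0.2365] grasp [ 0.6081 -0.0045  0.2522] x [ 0.56  -0.06  -0.826] jaw [ 0.822 -0.079  0.563] yawjaw -5.5 F [-1.  -0.  -2.1] g 12.0 j [-0.13 -0.16  0.02  2.07  0.2   0.65 -0.33]
spout [ 0.5881 -0.0028  0.1841] rel rack -0.036 0.0036 tilt 34.3 roll y -0.079 -0.004
[-0.35 -0.08 -0.03]
[-0.36 -0.05 -0.05]
[-0.37 -0.05 -0.08]
[-0.38 -0.05 -0.11]
deg/row 3.926270758457788
```

View pics/w9.png

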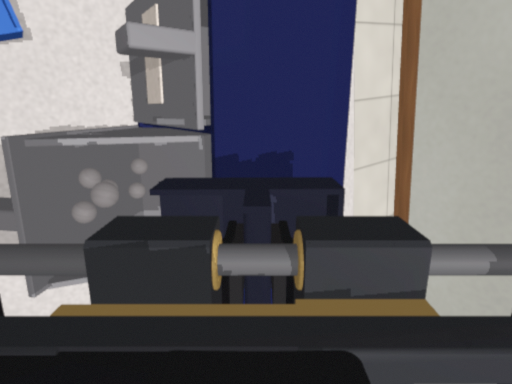

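The wrist view shows five balls already in the bin, at (84,212) to (139,167). I'll keep tilting to 48°.

```bash

python3 -m handwheel '[{"xyz":[-0.3,-0.05,0],"angular":[-0.4,-4,0]},{"xyz":[-0.3,-0.05,0],"angular":[-0.4,-4,0]},{"xyz":[-0.3,-0.05,0],"angular":[-0.4,-4,0]},{"xyz":[-0.1,0,0],"angular":[-0.2,-2,0]},{"xyz":[0,0,0],"angular":[0,0,0]}]'
python3 -m handwheel '[{"xyz":[0,0,0],"angular":[0,0,0]},{"xyz":[0,0,0],"angular":[0,0,0]},{"xyz":[0,0,0],"angular":[0,0,0]},{"xyz":[0,0,0],"angular":[0,0,0]},{"xyz":[0,0,0],"angular":[0,0,0]}]'
python3 pour.py
python3 -c "
from h import *
snap('wrist','w10')"
```

```text
time: 14.72
position: [0.619, -0.0073, 0.2473]
tool_rot: [0.035, 0.716, -0.1]
ft_force: [-0.1, -0.4, -1.7]
grip_width: 0.135
time: 15.13
position: [0.6247, -0.0084, 0.2526]
tool_rot: [0.037, 0.718, -0.103]
ft_force: [0.1, 0.3, -2.1]
grip_width: 0.135
t 15.13 tcp [ 0.6247 -0.0084  0.2526] grasp [ 0.6105 -0.0069  0.2651] x [ 0.749 -0.082 -0.658] jaw [ 0.654 -0.07   0.753] yawjaw -6.1 F [ 0.1  0.3 -2.1] g 11.8 j [-0.01 -0.26 -0.11  2.24  0.45  0.35 -0.6 ]
spout [ 0.6082 -0.0067  0.194 ] rel rack -0.0155 0.0018 tilt 48.8 roll y -0.07 -0.007
```

View pics/w10.png

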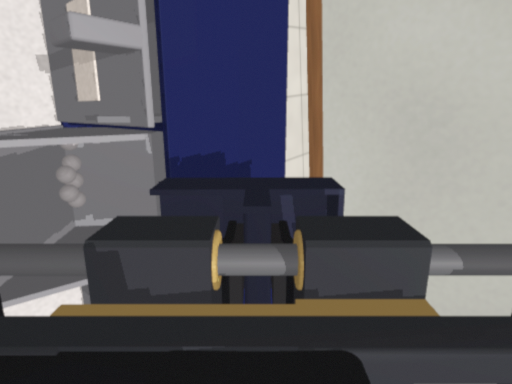

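```bash

python3 -m handwheel '[{"xyz":[-1,0.1,0],"angular":[0,0,0]},{"xyz":[-1,0.1,0],"angular":[0,0,0]},{"xyz":[0,0,0],"angular":[0,0,0]},{"xyz":[0,0,0],"angular":[0,0,0]}]'
python3 pour.py
python3 -c "
from h import *
snap('wrist','w11');snap('scene','s11');snap('top','t11');crop('s11',90,130,350,330,3,'s11c');crop('w11',0,90,220,290,3.5,'w11c')"
```

```text
time: 15.52
position: [0.6055, -0.0056, 0.2496]
tool_rot: [0.037, 0.723, -0.103]
ft_force: [0.1, 0.1, -1.8]
grip_width: 0.132
t 15.52 tcp [ 0.6055 -0.0056  0.2496] grasp [ 0.5913 -0.0041  0.2622] x [ 0.745 -0.082 -0.662] jaw [ 0.658 -0.07   0.75 ] yawjaw -6.0 F [ 0.1  0.1 -1.8] g 11.5 j [ 0.04 -0.3  -0.17  2.28  0.4   0.36 -0.56]
spout [ 0.5887 -0.0039  0.1911] rel rack -0.0353 0.0026 tilt 48.6 roll y -0.07 -0.007
```

View pics/w11c.png

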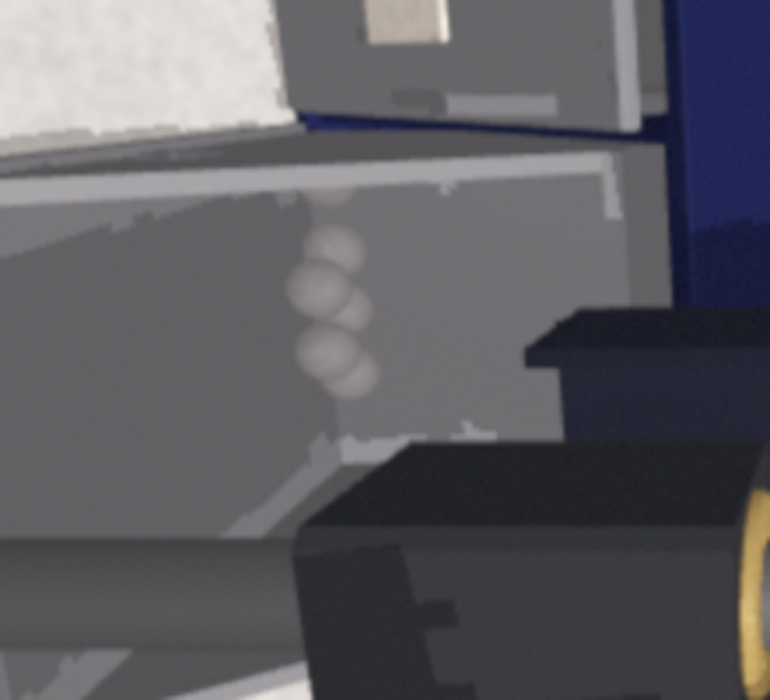

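View pics/s11c.png

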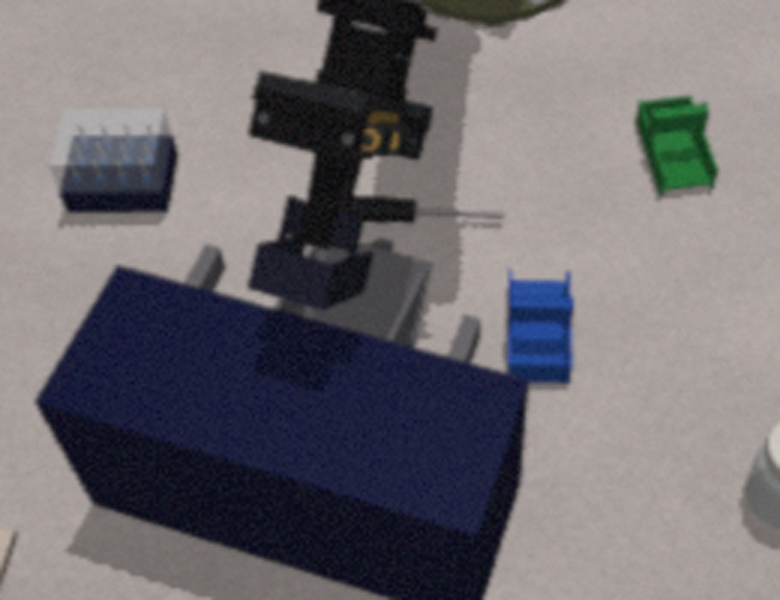

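All six balls are in the crease of the bin: crop (330,195), (335,248), (320,290), (350,310), (328,352), (350,375). Next I'll return the tray to its old spot.

```bash

python3 -m handwheel '[{"xyz":[-0.5,0,2],"angular":[0,0,0]},{"xyz":[-0.5,0,2.5],"angular":[0.4,4,0]},{"xyz":[-0.5,0,2],"angular":[0.6,6,0]},{"xyz":[-1,0.5,0],"angular":[0.6,6.5,0]},{"xyz":[-1,1,0],"angular":[0.6,6.5,0]}]'
python3 -m handwheel '[{"xyz":[-1.5,2,0],"angular":[0.6,6.5,0]},{"xyz":[-1.5,2.5,0],"angular":[0.6,6.5,0]},{"xyz":[-1.5,3,0],"angular":[0.6,6.5,0.5]},{"xyz":[-1.5,3,0],"angular":[0.2,2,2]},{"xyz":[-1.5,3,0],"angular":[0,0,3]}]'
python3 -m handwheel '[{"xyz":[-1.3,3,-1],"angular":[0,0,4]},{"xyz":[-1.3,3,-1],"angular":[0,0,4]},{"xyz":[-1,3,-1],"angular":[0,0,4]},{"xyz":[0,1,0],"angular":[0,0,0]},{"xyz":[0,0,0],"angular":[0,0,0]}]'
python3 pour.py
```

```text
time: 16.08
position: [0.5759, 0.0076, 0.3087]
tool_rot: [0.053, 1.149, -0.1]
ft_force: [0.6, 0.7, -2.8]
grip_width: 0.131
time: 16.5
position: [0.5068, 0.1384, 0.3189]
tool_rot: [0.005, 1.529, -0.028]
ft_force: [0.6, 0.2, -1.9]
grip_width: 0.131
time: 16.92
position: [0.4697, 0.2517, 0.2924]
tool_rot: [-0.165, 1.507, 0.161]
ft_force: [0.7, -0.5, -1.7]
grip_width: 0.137
t 16.92 tcp [0.4697 0.2517 0.2924] grasp [0.4686 0.2516 0.3114] x [ 0.057  0.003 -0.998] jaw [0.977 0.208 0.056] yawjaw 12.0 F [ 0.7 -0.5 -1.7] g 11.9 j [-0.25  0.02 -0.31  1.66  0.03  1.41 -0.36]
spout [0.4175 0.2403 0.2634] rel rack -0.2298 0.2287 tilt 3.2 roll y 0.208 0.009
```

```bash

python3 -m handwheel '[{"xyz":[-1.6,1.8,0],"angular":[-0.3,1.6,1.4]},{"xyz":[-1.6,1.8,-2],"angular":[-0.3,1.6,1.2]},{"xyz":[-0.3,0,-3],"angular":[0,0,0]},{"xyz":[-0.3,0,-3],"angular":[0,0,0]},{"xyz":[-0.2,0,-2],"angular":[0,0,0]}]'
python3 -m handwheel '[{"xyz":[0,0,-2],"angular":[0,0,0]},{"xyz":[0,0,-2],"angular":[0,0,0]},{"xyz":[0,0,-2],"angular":[0,0,0]},{"xyz":[0,0,0],"angular":[0,0,0]}]'
python3 pour.py
```

```text
time: 17.33
position: [0.4344, 0.2894, 0.1956]
tool_rot: [-0.198, 1.545, 0.195]
ft_force: [-0.3, -0.0, -2.4]
grip_width: 0.136
time: 17.67
position: [0.4324, 0.2843, 0.1258]
tool_rot: [-0.199, 1.551, 0.187]
ft_force: [-1.1, -0.8, -2.0]
grip_width: 0.135
t 17.67 tcp [0.4324 0.2843 0.1258] grasp [0.4321 0.2844 0.1448] x [ 0.011 -0.006 -1.   ] jaw [0.97  0.244 0.01 ] yawjaw 14.1 F [-1.1 -0.8 -2. ] g 11.8 j [-0.31  0.13 -0.36  1.89  0.06  1.13 -0.44]
spout [0.3793 0.2707 0.0993] rel rack -0.2708 0.2551 tilt 0.7 roll y 0.244 -0.005
```

```bash

python3 -m handwheel '[{"xyz":[0,0.1,-2],"angular":[0,0,0]},{"xyz":[0,0,-2],"angular":[0,0,0]},{"xyz":[0,0,-1.5],"angular":[0,0,0]},{"xyz":[0,0,-0.5],"angular":[0,0,0]},{"xyz":[0,0,0],"angular":[0,0,0]}]'
python3 pour.py
```

```text
time: 18.08
position: [0.4359, 0.2829, 0.0656]
tool_rot: [-0.194, 1.548, 0.182]
ft_force: [0.1, 0.3, -1.8]
grip_width: 0.139
t 18.08 tcp [0.4359 0.2829 0.0656] grasp [0.4356 0.283  0.0846] x [ 0.016 -0.006 -1.   ] jaw [0.971 0.237 0.014] yawjaw 13.7 F [ 0.1  0.3 -1.8] g 12.1 j [-0.31  0.2  -0.35  1.95  0.1   1.   -0.47]
spout [0.3828 0.2697 0.0389] rel rack -0.2671 0.2545 tilt 0.9 roll y 0.237 -0.004
```

```bash

python3 -m handwheel '[{"xyz":[-0.2,0.2,-1],"angular":[0,0.8,0]},{"xyz":[0,0,-1],"angular":[0,0,0]},{"xyz":[0,0,0],"angular":[0,0,0]}]'
python3 pour.py
python3 -m handwheel '[{"xyz":[0,0,-0.5],"angular":[0,0,0]},{"xyz":[0,0,0],"angular":[0,0,0]}]'
python3 pour.py
```

```text
time: 18.33
position: [0.4363, 0.2857, 0.0471]
tool_rot: [-0.19, 1.558, 0.183]
ft_force: [-0.3, -1.2, -1.7]
grip_width: 0.135
t 18.33 tcp [0.4363 0.2857 0.0471] grasp [0.4362 0.2858 0.0661] x [ 0.005 -0.004 -1.   ] jaw [0.972 0.236 0.004] yawjaw 13.6 F [-0.3 -1.2 -1.7] g 11.7 j [-0.32  0.23 -0.35  1.95  0.1   0.97 -0.48]
spout [0.383  0.2726 0.0209] rel rack -0.2673 0.2574 tilt 0.3 roll y 0.236 -0.003
time: 18.5
position: [0.437, 0.2861, 0.0422]
tool_rot: [-0.189, 1.557, 0.183]
ft_force: [0.1, 0.2, -1.9]
grip_width: 0.133
t 18.50 tcp [0.437  0.2861 0.0422] grasp [0.4368 0.2861 0.0612] x [ 0.006 -0.003 -1.   ] jaw [0.972 0.235 0.005] yawjaw 13.6 F [ 0.1  0.2 -1.9] g 11.6 j [-0.32  0.24 -0.35  1.96  0.11  0.96 -0.48]
spout [0.3837 0.273  0.0159] rel rack -0.2666 0.2579 tilt 0.4 roll y 0.235 -0.002
```

```bash

python3 -m handwheel '[{"xyz":[0,0,-0.4],"angular":[0,0,0]},{"xyz":[0,0,-0.2],"angular":[0,0,0]},{"xyz":[0,0,0],"angular":[0,0,0]}]'
python3 -m handwheel '[{"xyz":[0,0,-0.2],"angular":[0,0,0]},{"xyz":[0,0,0],"angular":[0,0,0]}]'
python3 pour.py
```

```text
time: 18.75
position: [0.4376, 0.2866, 0.0364]
tool_rot: [-0.189, 1.555, 0.184]
ft_force: [0.2, -0.3, -2.2]
grip_width: 0.138
time: 18.92
position: [0.4382, 0.2865, 0.0361]
tool_rot: [-0.189, 1.554, 0.183]
ft_force: [0.2, -0.3, -1.6]
grip_width: 0.132
t 18.92 tcp [0.4382 0.2865 0.0361] grasp [0.4381 0.2865 0.0551] x [ 0.009 -0.003 -1.   ] jaw [0.972 0.235 0.008] yawjaw 13.6 F [ 0.2 -0.3 -1.6] g 11.5 j [-0.32  0.25 -0.35  1.96  0.11  0.95 -0.49]
spout [0.385  0.2735 0.0097] rel rack -0.2653 0.2584 tilt 0.5 roll y 0.235 -0.002
```

```bash

python3 -m handwheel '[{"xyz":[0,0,-0.25],"angular":[0,0,0]},{"xyz":[0,0,-0.1],"angular":[0,0,0]}]'
python3 -m handwheel '[{"xyz":[0,0,0],"angular":[0,0,0]},{"xyz":[0,0,0],"angular":[0,0,0]},{"xyz":[0,0,0],"angular":[0,0,0]},{"xyz":[0,0,0],"angular":[0,0,0]}]' 3.5
python3 pour.py
```

```text
time: 19.08
position: [0.439, 0.2867, 0.0356]
tool_rot: [-0.19, 1.553, 0.183]
ft_force: [-2.7, -0.5, 1.1]
grip_width: 0.132
time: 19.42
position: [0.4402, 0.2877, 0.0366]
tool_rot: [-0.188, 1.55, 0.184]
ft_force: [-0.5, 0.2, -0.7]
grip_width: 0.344
t 19.42 tcp [0.4402 0.2877 0.0366] grasp [0.44   0.2877 0.0556] x [ 0.013 -0.001 -1.   ] jaw [0.972 0.235 0.013] yawjaw 13.6 F [-0.5  0.2 -0.7] g 30.0 j [-0.32  0.25 -0.35  1.96  0.11  0.94 -0.49]
spout [0.3871 0.2747 0.0099] rel rack -0.2634 0.2599 tilt 0.8 roll y 0.235 0.0
```

Released. Retreat straight up, then look.

```bash

python3 -m handwheel '[{"xyz":[-0.3,0,1.5],"angular":[0,0,0]},{"xyz":[0,0,3],"angular":[0,0,0]},{"xyz":[0,0,3],"angular":[0,0,0]},{"xyz":[0,0,4],"angular":[0,0,0]},{"xyz":[0,0,4],"angular":[0,0,0]}]' 4.5
python3 -m handwheel '[{"xyz":[-2,3,2],"angular":[0,0,0]},{"xyz":[-2,3,0],"angular":[0,0,0]},{"xyz":[-2,3,0],"angular":[0,0,0]},{"xyz":[-1,2,0],"angular":[0,0,0]},{"xyz":[0,0,0],"angular":[0,0,0]}]'
python3 -c "
from h import *
jaw();snap('top','t12');snap('scene','s12');snap('wrist','w12');crop('t12',90,80,400,260,2.5,'t12c');crop('s12',90,130,400,300,2.5,'s12c');crop('t12',255,85,320,170,7,'t12b')"
```

```text
time: 19.83
position: [0.4296, 0.2826, 0.1858]
tool_rot: [-0.196, 1.57, 0.179]
ft_force: [0.9, 1.2, 0.2]
grip_width: 0.508
time: 20.25
position: [0.3632, 0.398, 0.2195]
tool_rot: [-0.179, 1.551, 0.179]
ft_force: [0.2, 0.5, -0.6]
grip_width: 0.518
t 20.25 tcp [0.3632 0.398  0.2195] grasp [0.3629 0.398  0.2385] x [ 0.013  0.001 -1.   ] jaw [0.974 0.227 0.013] yawjaw 13.1 F [ 0.2  0.5 -0.6] g 45.0 j [-0.45  0.1  -0.47  1.73  0.06  1.31 -0.7 ]
```

View pics/t12c.png

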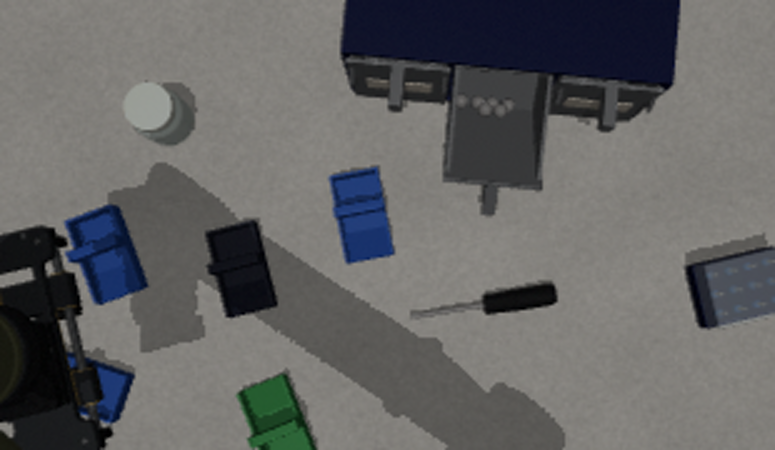

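View pics/s12c.png

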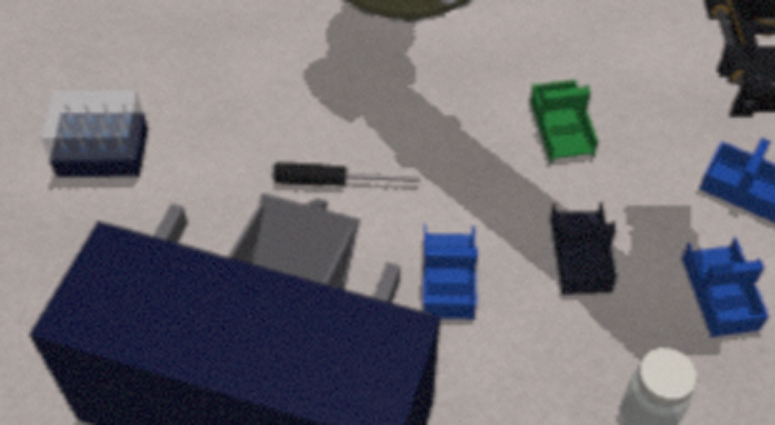

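View pics/t12b.png

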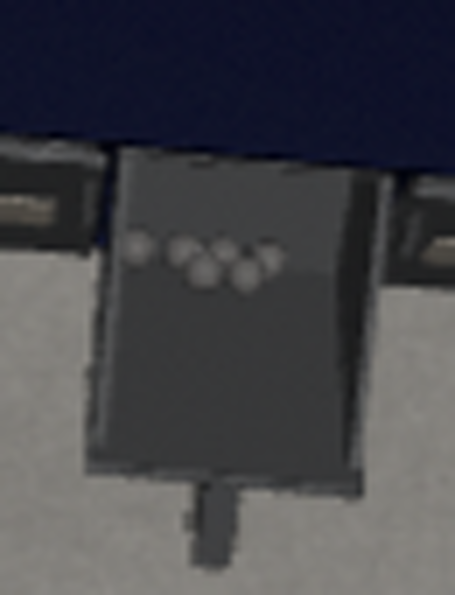

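View pics/w12.png

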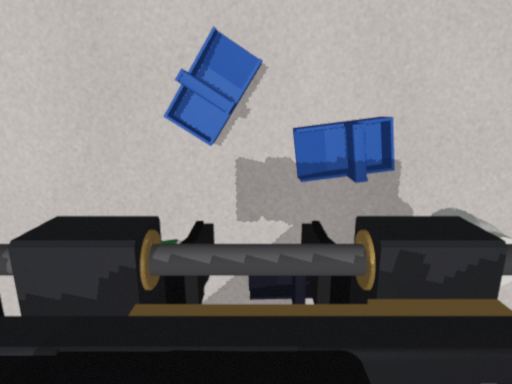

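The top crop shows six balls at the crease, (138,247) to (269,259), the bin out with its lip near full-frame (287,153.5), and the empty tray standing. I'll check the lip angle, then hand in.

```bash
python3 -c "
from h import *
h=np.array([.6195,-.0096,.012]);X=np.array([.995,-.099,0])
for a in [.65,.7,.75]: print(a,proj('t12',h+.155*(-np.sin(a)*X+np.cos(a)*np.array([0,0,1]))), 'tab tip',proj('t12',h+(-.155*np.sin(a)-.0445*np.cos(a))*X+(.155*np.cos(a)-.0445*np.sin(a))*np.array([0,0,1])))
print(get_state()['qd'].round(3))
close_job()"
```

```text
0.65 [287.96302147 148.96300629] tab tip [285.95918881 163.59934051]
0.7 [287.60516401 151.52968434] tab tip [285.61107063 165.56957807]
0.75 [287.24905186 153.99034604] tab tip [285.27121308 167.39743076]
[ 0.02   0.001  0.029  0.009  0.005  0.002 -0.   ]
the job is handed in; nothing more can be done
```

I pulled the middle bin open to its stop and poured all six balls into it. The dark tray then went back upright on the bench within about 1 cm of its original spot, and I handed the job in at about 20.4 s of the 72 s.

- **Bin angle:** in the last top view the lip sits at about (287, 153.6) px. It should be at (287.2, 154.0) px for 0.75 rad and (287.6, 151.5) px for 0.70 rad, so the bin is at its stop.
- **Balls:** six are visible in the bin's crease.
- **Tray:** it looks upright and empty in the top and scene views. I did not measure its tilt or handle height after letting go.
- **Neighbours and bystanders:** the two neighbouring bins look shut, and the case, screwdriver and jar look where they were. I judged this by eye, not by measurement.
- **Robot:** it was clear of everything at hand-in.

The arm drifted by several millimetres during descents and holds. While I held the pour it carried the spout about 2 cm towards the rack. I corrected each drift and no ball was lost. One unplanned load of about 16 N appeared early in the pull and went away when I loosened the grip. No check failed.

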